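Clean a settlement tile and hold the counting frame over it

ROBOT

A 6-joint arm with a two-finger parallel gripper is mounted at the origin on the work surface. World frame = base frame: x ahead of the robot, y to its left, z up, the work surface at z = 0. Lengths are in m, angles in degrees, forces in N, time in s.
With the tool pointing down it reaches from about 0.275 to 0.75 m from the base axis. Payload 10.2 kg.
Tool frame: the origin (TCP) lies at the very end of the fingers, on their centre line; the grasp point (between the pads) lies 19 mm behind it; z points along the fingers, y is the line along which they close (so a half turn about z gives the same grasp; the last joint's range is limited). The gripper opens to 85 mm and grips with 20 to 120 N. Pads are 22 mm wide; open, the fingers measure 114 mm over their backs; the gripper's body (76 mm by 85 mm) begins 54 mm behind the grasp point. The pads swing forward as they close: fully open they stand 13 mm farther back than shut.
Start: joints at [61.971, 17.928, 85.812, -0, 76.261, -12.8], TCP at [0.138, 0.507, 0.231] pointing down, gripper open.
Joint ranges: [-168.41, 168.41], [-55.51, 124.54], [10.69, 146.95], [-70.63, 250.63], [1, 178], [-165.06, 165.06]. Speed limits (degrees/s): [136.94, 136.94, 172.46, 180, 180, 180].

INTERFACE

Orientations are given as a 3x3 rotation matrix whose columns are the frame's x, y, z axes.
In Python, from rig import bot gives the robot as it stands. The module is installed in compiled form; this text tells all that it offers. Calls block until the motion is done:
- bot.goto(position, orientation): joint-space move of the TCP to a pose.
- bot.servo_line(position, orientation=None, vel=0.15): straight line of the TCP; orientation=None keeps the orientation; vel is the mean speed in m/s.
- bot.set_joints(angles): joint-space move.
- bot.command_gripper(opening): finger opening in m; the grip force is fixed at half the most; returns when the fingers have stopped.
- bot.wait(seconds).
- bot.inverse_kinematics(position, orientation): joint angles nearest the present ones, or None.
- bot.get_image(name): name is "side" or "top"; returns a dict with "image" (420x560x3 uint8, red, green, blue), "depth" (420x560 float32, m along the optical axis (not along the pixel's ray), 0 where there is no reading), "intrinsics" (3x3 intrinsics, pixels), "world_to_cam" (4x4, takes a point from world to camera coordinates). Camera axes: x right, y down, z forward; pixel columns grow to the right and rows downward; lengths in m; the calibration is good to about 2 mm. A picture is of the moment at which its call begins.
A pose or a line that the arm cannot do raises bot.IKError and nothing moves.
- bot.close_job(): hands the job in; it is judged then, once.
Readings, each from a call of its own:
- bot.get_clock(): time.
- bot.get_joints(): joint angles.
- bot.get_qd(): joint speeds.
- bot.get_tau(): joint torques, N m.
- bot.get_eef_pos(): TCP position.
- bot.get_ee_rot(): TCP orientation.
- bot.get_wrist_force(): force on the tool from outside, world axes, zero at the start.
- bot.get_torque(): the same for the moment, N m.
- bot.get_finger_gap(): finger opening in m.
- bot.get_gripper_force(): force on a finger pad.
Only numpy, scipy, OpenCV 4.12 (cv2) and the standard library are available. Lean on these libraries where they do the work, as an engineer would, in place of code of your own. Each camera call takes 0.05 s, during which the arm holds its last target. There are 200 camera calls.

TASK

Wipe the three loose shell chips off the settlement tile into the metal tray beside it with the scraper block, never touching the chips with the fingers or the living barnacles with anything, then stand the scraper back where it was and let it go. Then take the steel counting frame by its arched handle, carry it over the clutter and finish still holding it in the gripper, level, centred on the tile with its long side along the tile's long side, hovering about one centimetre above the barnacle tips and still: the frame must never touch the tile, the tray or the barnacles. Leave everything else on the bench undisturbed.

Things in the scene. Friction and masses are not known exactly. Their poses are not given: they have to be found in the camera images.
- tile: fixed grey concrete settlement tile, 160 (its x) x 120 (its y) x 12, flat on a 33-high plastic stand: its top face is 45 above the bench. Origin on the bench under the tile's centre, z up. The catch tray stands along its +y side
- tray (a point): centre of the inner floor of the open aluminium tray fixed beside the tile (tile frame x 0, y +112, z 3), axes as the tile's: 170 (x) x 130 (y), 28 high, walls 3, its inside from y = +50 to +174 in the tile's frame; the tile's edge at y = +60 overhangs its near wall, so chips pushed over that edge fall in
- barnacles: five white living barnacles, cones 13 to 18 wide and 10 high, fixed on the tile's top in a row near its +x short edge: they occupy x = +50 to +75, y = -50 to +50 in the tile's frame, tips 55 above the bench. The rest of the top is bare. Same origin and axes as the tile
- chip0: loose brown shell chip, about 24 x 18 x 8, 12 g, starting flat on the bare part of the tile (centre within x = -56 to +16, y = -15 to +30 in the tile's frame); origin under its middle
- chip1: loose brown shell chip, about 24 x 18 x 8, 12 g, starting flat on the bare part of the tile (centre within x = -56 to +16, y = -15 to +30 in the tile's frame); origin under its middle
- chip2: loose brown shell chip, about 24 x 18 x 8, 12 g, starting flat on the bare part of the tile (centre within x = -56 to +16, y = -15 to +30 in the tile's frame); origin under its middle
- scraper: hand scraper block standing upright and loose on the bench: dark rubber foot 110 (its x) x 26 (its y) x 20 high, above it a white plastic grip 104 x 22, up to 78 high in all; about 160 g. Origin under the centre of the foot, z up. Grip it across its 22 thickness (closing along its y), from above; the foot's long lower edge pushes the chips
- frame: loose stainless counting frame lying flat on the bench, about 200 g: rectangular rim 160 (its x) x 120 (its y), bars 8 square, open inside but for thin wires; a straight handle bar 14 wide (y) x 12 high runs along x over its middle on two end posts, the bar's centre 76 above the rim's underside. Origin at the centre of the rim's underside, z up
- vial_rack: bystander, leave alone: white plastic vial rack 150 x 50 x 40 with four capped glass vials standing in it, 99 high overall, long side along its x; origin under its centre
- wash_bottle: bystander, leave alone: squeeze wash bottle, clear body 62 across, red cap and bent spout, 157 high; origin under its centre
- tape_roll: bystander, leave alone: ring of tape, 90 across, 19 high, lying flat; origin under its centre
- petri_dish: bystander, leave alone: closed glass petri dish, 92 across, 18 high; origin under its centre
- sample_jar: bystander, leave alone: glass jar with white cap, 56 across, 75 high; origin under its centre
- caliper: bystander, leave alone: steel caliper lying flat, 200 long along its y, jaws towards its -x, 12 high; origin under the middle of its beam

How it is judged (in metres and radians):
On the way, in this order (a step that is already met when the one before it is completed fails the run):
1. all three chips lie in the tray (x of chip0 in the frame of tile between -0.085 and 0.085 m and y of chip0 in the frame of tile between 0.05 and 0.178 m and z of each of chip0, chip1, chip2 in the frame of tile below 0.035 m and x of chip1 in the frame of tile between -0.085 and 0.085 m and y of chip1 in the frame of tile between 0.05 and 0.178 m and x of chip2 in the frame of tile between -0.085 and 0.085 m and y of chip2 in the frame of tile between 0.05 and 0.178 m), for 0.2 s.
2. the scraper stands back where it was, let go (distance of scraper from where it was at the start of the episode below 0.05 m and angle between scraper's own z axis and vertical below 0.15 rad and contact force between scraper and the fingers below 0.1 N), for 0.2 s.
At the end, for the whole second after the job is handed in: Chips in the tray; scraper upright and released within 50 mm of its start; gripper holds the frame still, level (0.1 rad), centred on the tile (10 mm each tile axis), long sides parallel (0.1 rad), underside 3 to 20 mm above the barnacle tips, touching neither tile nor barnacles (all of step 1 and all of step 2 and x of frame in the frame of tile between -0.01 and 0.01 m and y of frame in the frame of tile between -0.01 and 0.01 m and z of frame in the frame of tile between 0.058 and 0.075 m and angle between the x axis of frame and the x axis of tile, either way round below 0.1 rad and angle between frame's own z axis and vertical below 0.1 rad and contact force between frame and the fingers above 1 N and contact force between frame and tile below 0.05 N and linear speed of frame below 0.02 m/s); the arm keeps its last pose, push and grip.
It fails at once if the frame touches the tile, its tray or the barnacles (contact force between frame and tile above 0.5 N).
It fails at once if the scraper or robot touches the barnacles (contact force between barnacles and scraper above 0.5 N or contact force between barnacles and the arm above 0.5 N or contact force between barnacles and the fingers above 0.5 N).
It fails at once if a chip presses on the barnacles (contact force between barnacles and chip0 above 1 N or contact force between barnacles and chip1 above 1 N or contact force between barnacles and chip2 above 1 N).
It fails at once if the fingers touch a chip (contact force between any of chip0, chip1, chip2 and the fingers above 0.5 N).
It fails at once if a bystander is moved by more than 30 mm or tipped (distance of any of vial_rack, wash_bottle, tape_roll, petri_dish, sample_jar, caliper from where it was at the start of the episode above 0.03 m or angle between any of vial_rack, wash_bottle, sample_jar's own z axis and vertical above 0.5 rad).
It also fails if it takes over 72 s, if anything falls off the work surface, if the arm or the gripper's body presses on something with over 40 N, if the wrist force passes 120 N, or if a joint passes its speed limit or range.

## Working session

There is one attempt and no reset: what is moved stays moved. The work goes in short steps, each a Python script; the robot and the scene stay as the last script left them, time stands still between calls to the robot, and variables do not carry over. Pictures are saved under pics/ and viewed, at most 10 in all, crops included, and the job is handed in when it is done.

```bash
mkdir -p pics
cat > h.py <<'E'
import numpy as np, cv2
from rig import bot
def cloud(d):
    K=d["intrinsics"];z=d["depth"];v,u=np.mgrid[:420,:560]
    P=np.stack([(u-K[0,2])/K[0,0]*z,(v-K[1,2])/K[1,1]*z,z],-1)
    T=np.linalg.inv(d["world_to_cam"])
    W=P@T[:3,:3].T+T[:3,3]; W[z==0]=np.nan
    return W
def rot(a): # tool down, closing (y) axis: tool x at angle a (rad)
    c,s=np.cos(a),np.sin(a)
    return np.array([[c,s,0],[s,-c,0],[0,0,-1.]])
E
python3 - <<'E'
from h import *
for n in("top","side"):
    d=bot.get_image(n); np.savez(n+"0.npz",**d)
    cv2.imwrite(f"pics/{n}0.png",d["image"][:,:,::-1])
    print(np.round(np.linalg.inv(d["world_to_cam"]),3).tolist(), d["intrinsics"][0,0])
E
```

```text
[[-0.002, -0.998, 0.07, 0.575], [-1.0, 0.001, -0.005, 0.004], [0.005, -0.07, -0.998, 1.085], [0.0, 0.0, 0.0, 1.0]] 473.3721894576555
[[-0.843, -0.311, 0.438, 0.253], [-0.537, 0.512, -0.671, 0.533], [-0.015, -0.801, -0.599, 0.552], [0.0, 0.0, 0.0, 1.0]] 407.7606493152521
```

View pics/top0.png

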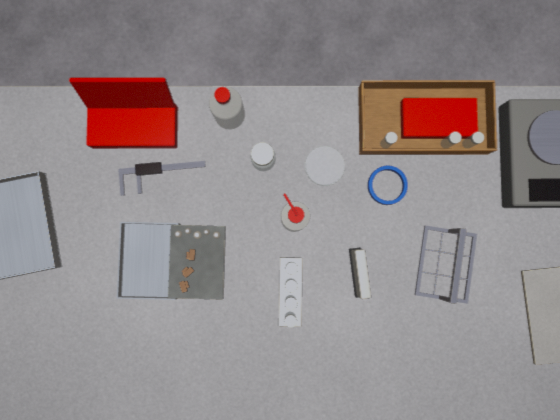

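View pics/side0.png

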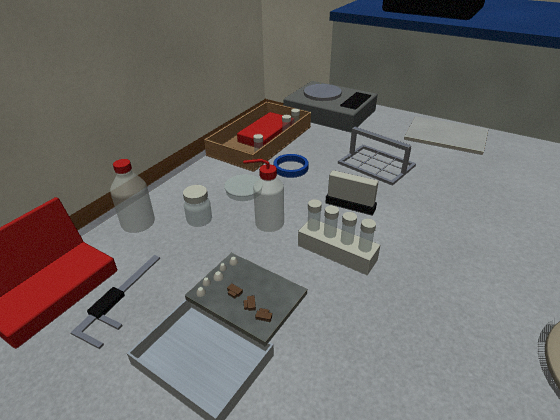

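The top view has tile and tray at the left (tile centre ~(198,262), chips ~(187,272), barnacles at the top edge of the tile). The vial rack is at (290,292), the scraper at (361,274) and the frame at (447,265). The side view agrees. Next I fit rectangles from depth.

```bash
cat > m.py <<'E'
from h import *
def fit(W,m,name):
    n,l=cv2.connectedComponents(m.astype(np.uint8))
    if n<2: print(name,'none');return
    k=1+np.argmax([(l==i).sum() for i in range(1,n)])
    p=W[l==k]; r=cv2.minAreaRect((p[:,:2]*1000).astype(np.float32))
    print(name,np.round(r[0],1),np.round(r[1],1),round(r[2],1),'z',np.round(np.nanmedian(p[:,2]),4),(l==k).sum()); return p
if __name__=="__main__":
    d=np.load("top0.npz"); W=cloud(d); x,y,z=np.moveaxis(W,-1,0); im=d["image"].astype(int)
    box=lambda c0,c1,r0,r1:(np.mgrid[:420,:560][1]>c0)&(np.mgrid[:420,:560][1]<c1)&(np.mgrid[:420,:560][0]>r0)&(np.mgrid[:420,:560][0]<r1)
    t=box(110,240,210,310)
    fit(W,t&(z>.038),'tile');
    fit(W,t&(z>.02)&(z<.034),'traywall'); fit(W,t&(z>.012),'all')
    br=t&(im[...,0]-im[...,2]>40); n,l,_,c=cv2.connectedComponentsWithStats(br.astype(np.uint8))
    for i in range(1,n):
        if (l==i).sum()>15:
            r=cv2.minAreaRect((W[l==i][:,:2]*1000).astype(np.float32)); print('chip',np.round(np.nanmean(W[l==i],0),4),np.round(r[1]),r[2])
    wh=t&(im.min(-1)>140)&(z>.044); fit(W,wh,'barn1'); print(np.round(W[wh].min(0),3),np.round(W[wh].max(0),3))
    s=box(335,385,230,320); fit(W,s&(z>.065),'scraper top'); fit(W,s&(z>.012),'scraper all')
    f=box(400,490,210,320); fit(W,f&(z>.065),'handle'); fit(W,f&(z>.004)&(z<.03),'rim'); fit(W,f&(z>.004),'frame all')
    print('bench',np.nanmedian(z[330:400,250:400]))
    fit(W,box(265,315,245,340)&(z>.03)&(z<.2),'rack'); fit(W,box(270,320,185,240)&(z>.05),'wash')
E
python3 m.py
```

```text
tile [540.1 185.9] [120.5 160. ] 88.7 z 0.0442 4018
traywall [542.6 298.2] [130.8 170.1] 88.5 z 0.0262 367
all [541.4 244.8] [238.4 170.2] 88.7 z 0.0438 4523
chip [0.5558 0.1975 0.0517] [23. 14.] 15.856459617614746
chip [0.5193 0.2045 0.0516] [16. 22.] 45.26383590698242
chip [0.4885 0.2117 0.0513] [17. 22.] 88.7970962524414
barn1 [600.  186.1] [ 8.9 10. ] 1.4 z 0.0541 21
[0.596 0.14  0.048] [0.611 0.232 0.059]
scraper top [ 514.8 -171.9] [104.2  22.9] 6.9 z 0.0765 538
scraper all [ 515. -171.] [109.4  24.7] 6.9 z 0.0752 771
handle [ 532.8 -373.5] [ 15.8 159.8] 80.9 z 0.0801 609
rim [ 536.3 -350.1] [ 74.3 160.3] 80.1 z 0.0072 445
frame all [ 532.4 -374.6] [124.  160.3] 80.5 z 0.0098 1457
bench -0.0011205437785071215
rack [473.8 -19.3] [ 49.9 150.5] 88.6 z 0.0402 1573
wash [640.8 -29.2] [60.2 67.9] 80.8 z 0.1059 711
```

```bash
cat >> h.py <<'E'
r=np.radians
TY=r(-1.3); TC=np.array([.540,.186]); SY=r(6.9); SC=np.array([.515,-.1715]); FY=r(-9.3); FC=np.array([.5328,-.374])
R2=lambda a:np.array([[np.cos(a),-np.sin(a)],[np.sin(a),np.cos(a)]])
def tile(x,y,z): return [*(TC+R2(TY)@[x,y]),z]
E
python3 - <<'E'
from h import *
for k in (0,np.pi):
  for p,a in (([*SC,.25],SY),([*SC,.045],SY),(tile(-.02,-.04,.24),TY),(tile(-.02,.065,.091),TY),([*FC,.06],FY+np.pi/2*0),(tile(0,0,.2),TY)):
    q=bot.inverse_kinematics(p,rot(a+k)); print(None if q is None else np.round(q))
E
```

```text
[-31.  19.  81.  -0.  80.  52.]
[-31.  33.  94.  -0.  53.  52.]
[ 3. 19. 82. -0. 78. 95.]
[ 14.  33.  86.  -0.  61. 105.]
[-45.  43.  73.  -0.  64.  54.]
[ 7. 25. 80. -0. 75. 99.]
[ -31.   19.   81.   -0.   80. -128.]
[ -31.   33.   94.   -0.   53. -128.]
[  3.  19.  82.  -0.  78. -85.]
[ 14.  33.  86.  -0.  61. -75.]
[ -45.   43.   73.   -0.   64. -126.]
[  7.  25.  80.  -0.  75. -81.]
```

Run:
```python
from h import *
bot.goto([*SC,.25],rot(SY))
bot.servo_line([*SC,.046],vel=.12)
bot.command_gripper(.0)
print(bot.get_finger_gap(),bot.get_gripper_force(),bot.get_eef_pos(),bot.get_clock())
bot.servo_line([*SC,.24],vel=.15)
print(bot.get_finger_gap(),bot.get_wrist_force())
bot.servo_line(tile(-.02,-.042,.24),rot(TY),vel=.15)
d=bot.get_image("side"); cv2.imwrite("pics/s1.png",d["image"][:,:,::-1])
print(bot.get_eef_pos(),bot.get_clock())
```

```text
0.021031647600142873 59.123064279556274 [ 0.51512423 -0.17158958  0.0461692 ] 5.2833
0.02155191753057689 [-0.56485252 -0.17994768 -3.38735144]
[0.51911339 0.14407858 0.23999758] 9.0333
```

View pics/s1.png

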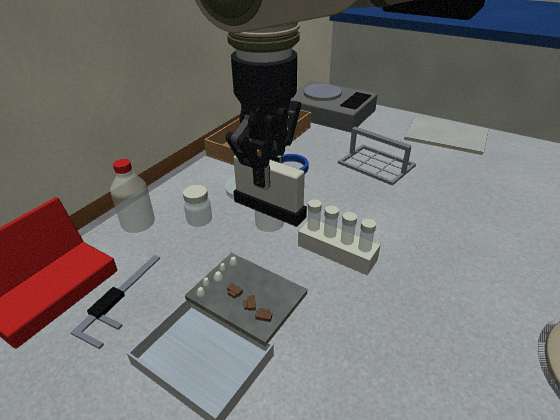

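The scraper is held upright (foot at ~(270,205)), chips unchanged at ~(250,302). Now sweep.

Run:
```python
from h import *
bot.servo_line(tile(-.02,-.042,.11),vel=.15)
bot.servo_line(tile(-.02,-.042,.092),vel=.04)
print(bot.get_wrist_force())
bot.servo_line(tile(-.02,.072,.092),vel=.035)
print(bot.get_wrist_force(),bot.get_eef_pos(),bot.get_finger_gap())
bot.servo_line(tile(-.02,.072,.2),vel=.15)
bot.servo_line(tile(-.02,-.06,.24),vel=.2)
d=bot.get_image("top"); cv2.imwrite("pics/t2.png",cv2.resize(d["image"][180:330,60:320,::-1],None,fx=3,fy=3)); print(bot.get_clock())
d=bot.get_image("side"); cv2.imwrite("pics/s2.png",d["image"][:,:,::-1])
```

```text
[ 0.53234432 -0.23049308 -2.09814769]
[ 0.14815671 -0.1579281  -2.53151845] [0.52163376 0.25839797 0.09199675] 0.021157140026748705
15.8167
```

View pics/s2.png

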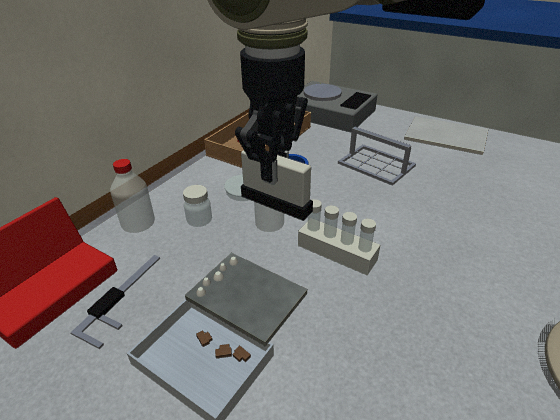

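All three chips lie in the tray at (204,338), (223,351), (241,353) and the barnacles look intact. Now I put the scraper back and grasp the frame.

Run:
```python
from h import *
bot.servo_line([*SC,.24],rot(SY),vel=.15)
bot.servo_line([*SC,.07],vel=.15)
bot.servo_line([*SC,.0465],vel=.03)
print(bot.get_wrist_force())
bot.command_gripper(.06); bot.wait(.2)
bot.servo_line([*SC,.2],vel=.12)
bot.goto([*FC,.2],rot(FY))
bot.command_gripper(.05)
bot.servo_line([*FC,.0575],vel=.12)
print(bot.get_eef_pos(),bot.get_clock())
for n in("top","side"):
    d=bot.get_image(n); np.savez(n+"3.npz",**d); cv2.imwrite(f"pics/{n}3.png",d["image"][:,:,::-1])
```

```text
[-0.54862446 -0.69551357 -1.83254292]
[ 0.53311503 -0.37428034  0.05834872] 24.7417
```

View pics/side3.png

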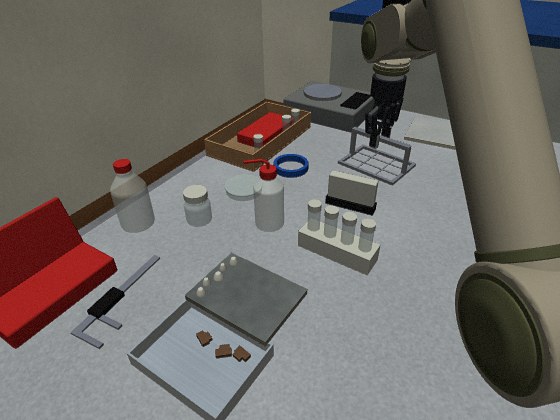

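View pics/top3.png

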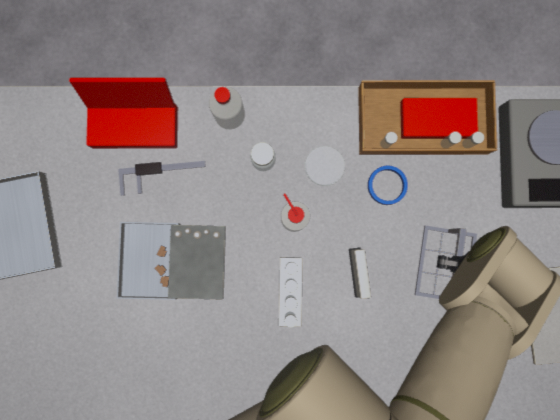

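Scraper stands back at (352,190) side / (361,274) top, released; fingers straddle the frame's handle at (380,135). Grip, lift and carry.

Run:
```python
from h import *
bot.command_gripper(0.); z0=bot.get_eef_pos()
print(bot.get_finger_gap(),bot.get_gripper_force(),z0)
bot.servo_line([*FC,.1],vel=.05); bot.servo_line([*FC,.26],vel=.12)
bot.servo_line(tile(0,0,.26),rot(TY),vel=.13); 
bot.servo_line(tile(0,0,.17),vel=.08); bot.wait(.5)
print(bot.get_finger_gap(),bot.get_eef_pos(),bot.get_wrist_force(),bot.get_torque(),bot.get_clock())
for n in("top","side"):
    d=bot.get_image(n); np.savez(n+"4.npz",**d); cv2.imwrite(f"pics/{n}4.png",d["image"][:,:,::-1])
```

```text
0.013044506631308555 58.91311705112457 [ 0.53292346 -0.37409657  0.05781235]
0.012757384088924894 [0.54000563 0.18600704 0.17000895] [-0.59744076 -0.57193279 -1.22845798] [-0.03481339  0.0047482  -0.02720955] 33.975
```

View pics/side4.png

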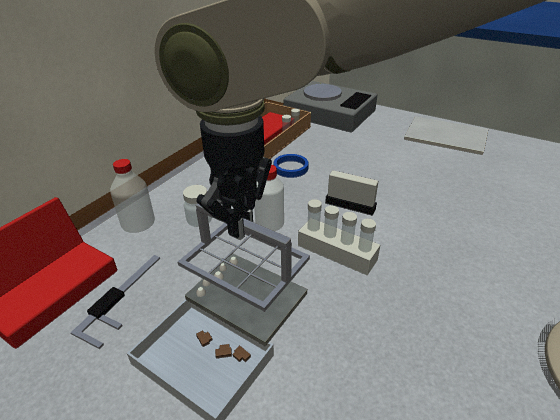

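View pics/top4.png

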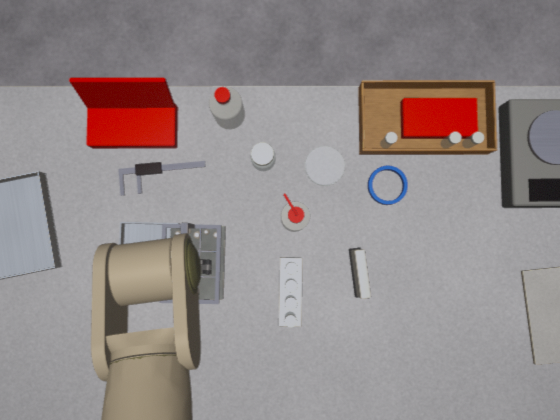

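The frame hangs over the tile (rim ~(243,262) side), apparently level; chips remain in the tray. I check tilt and centring from depth.

Run:
```python
from h import *
for n in("side4","top4"):
    W=cloud(np.load(n+".npz")).reshape(-1,3)
    T=(W[:,:2]-TC)@R2(TY); m=(abs(T)<[.11,.09]).all(1)&(W[:,2]>.095)&(W[:,2]<.14)
    P=np.c_[T,W[:,2]][m]
    for z0,z1 in((.095,.105),(.105,.113),(.113,.118),(.118,.123),(.123,.14)): print(z0,((P[:,2]>z0)&(P[:,2]<z1)).sum(),end=' ')
    Q=P[(P[:,2]>.113)&(P[:,2]<.127)]
    c=np.linalg.lstsq(np.c_[Q[:,:2],np.ones(len(Q))],Q[:,2],rcond=None)[0]
    Q=Q[abs(Q[:,2]-np.c_[Q[:,:2],np.ones(len(Q))]@c)<.003]
    c=np.linalg.lstsq(np.c_[Q[:,:2],np.ones(len(Q))],Q[:,2],rcond=None)[0]
    print('\nplane',c,'x',np.percentile(Q[:,0],[.5,99.5]),'y',np.percentile(Q[:,1],[.5,99.5]),cv2.minAreaRect((Q[:,:2]*1000).astype(np.float32)))
```

```text
0.095 0 0.105 39 0.113 595 0.118 1664 0.123 166 
plane [-0.00253481  0.00896122  0.11949269] x [-0.08047611  0.07984361] y [-0.05839138  0.06154286] ((-0.17070770263671875, 1.5299224853515625), (161.98483276367188, 121.54896545410156), 0.4009909927845001)
0.095 0 0.105 21 0.113 253 0.118 504 0.123 13 
plane [0.00024633 0.00229084 0.11890453] x [-0.07984251  0.07836498] y [-0.06059535  0.05930678] ((-0.66363525390625, -0.6192893981933594), (159.562255859375, 120.28608703613281), 0.28886401653289795)
```

Level and centred to about 1 mm. Lower to 11 mm above the tips and hand in.

Run:
```python
from h import *
bot.servo_line(tile(0,0,.124),vel=.03); bot.wait(1)
print(bot.get_eef_pos(),bot.get_finger_gap(),bot.get_gripper_force(),bot.get_wrist_force(),bot.get_clock())
print(bot.close_job())
```

```text
[0.53998306 0.18601795 0.12398681] 0.012775808377447325 58.41072499752045 [-0.27762909  0.36882622 -2.11520957] 36.7583
the job is handed in; nothing more can be done
None
```

I handed the job in at 36.8 s: the three chips are in the tray, the scraper is back where it stood and released, and the gripper holds the frame level and centred about 11 mm above the barnacle tips; no verdict came back.

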